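# Seat a temperature logger's probe in a dry-block heater

### The arm

A 7-joint arm with a two-finger parallel gripper is mounted at the origin on a cart in front of the work surface, level with it; the furniture and walls round the work are solid. World frame = base frame: x ahead of the robot, y to its left, z up, the work surface at z = 0. Lengths are in m, angles in rad, forces in N, time in s.
With the tool pointing down it reaches from about 0.35 to 0.9 m from the base axis. Payload 8.1 kg.
Tool frame: the origin (TCP) lies midway between the tips of the shut fingers; the grasp point (between the pads) lies arm.tcp_to_grasp behind it (arm.tcp_to_grasp is the distance from the TCP to the grasp point, in m); z points along the fingers, y is the line along which they close (so a half turn about z gives the same grasp; the last joint's range is limited). The gripper opens to 92 mm and grips with 3 to 60 N. Pads are 19 mm wide; open, the fingers measure 130 mm over their backs; the gripper's body (75 mm by 190 mm) begins 47 mm behind the grasp point.
Start: joints at [-1.251, 0.434, 0.025, 1.573, -0.012, 1.134, -0.075], TCP at [0.256, 0.57, 0.195] pointing down, gripper open.
Joint ranges: [-2.62, 2.62], [-0.44, 2.09], [-1.27, 1.32], [0.08, 2.57], [-1.32, 4.46], [0.12, 2], [-2.74, 2.74]. Speed limits (rad/s): [2.22, 2.22, 3.01, 3.01, 3.14, 3.14, 3.14].

### API

Orientations are given as a rotation vector (axis times angle).
In Python, from cell import observe, get_image, arm gives the robot as it stands. The module is installed in compiled form; this text tells all that it offers.
- The arm moves only by the tool drive_tool, never from a script. Its argument "steps" is a list of rows, each a list of 5 numbers: the closure, from 0 (fully open) to 1 (shut), then the shift along the world's x, y, z in mm, then the turn about the world's z in rad. In form: [[hand, x, y, z, roll], ...]. A call has 1 to 20 rows; each row shifts and turns the commanded pose from where the row before left it; what a row does not reach is not made up. A row lasts 1/12 s, in which the tool goes at most 41.7 mm and 7.16 degrees, less where a joint would pass 70% of its speed; a pose out of reach is approached as far as the arm can. A call with a gripper value outside its range is refused whole. The fingers move at their own pace and stop on an object; "grip_force" is the grip in N (left out, the last holds). Time passes only in rows, so rows that do not move let the fingers close. It gives the time, the measured TCP pose, the force, the opening and the grip force at its end, in the units of the state.
- observe(): the state, without advancing time (a new reading comes with each control period).
- get_image(name): name is "scene" or "top" or "wrist"; returns a dict with "image" (384x512x3 uint8, red, green, blue), "vfov" (degrees; the focal length in pixels is half the picture's height over the tangent of half this angle, whatever the lens; pixels are square), "cx", "cy" (the principal point, pixels), "xyz" and "attitude" of the camera in the world. Camera axes: x right, y down, z forward; pixel columns grow to the right and rows downward; lengths in m; the calibration is good to about 2 mm. A picture is of the moment at which its call begins. There is no depth.
- arm.sign_off(): hands the job in; it is judged then, once.
The state is a dict: "clock": time; "joints": joint angles; "dq": joint speeds; "joint_efforts": joint torques, N m; "position": TCP position; "ee_rot": TCP orientation; "force": force on the tool from outside, world axes, zero at the start; "ft_torque": the same for the moment, N m; "width": opening from 0.0 (shut) to 1.0 (fully open); "gripper_force": force on a finger pad.
Only numpy, scipy, OpenCV 4.12 (cv2) and the standard library are available. Lean on these libraries where they do the work, as an engineer would, in place of code of your own. Each camera call takes 0.05 s, during which the arm holds its last target. There are 200 camera calls.

### The job

Set up the temperature check of the block heater: take the logger with the orange cap out of its stand, feel for the narrow straight-edged probe well in the front of the heater's aluminium block, and press the probe gently and straight in until its collar sits fully home on the block. Once it is home, switch the heater on with the toggle at its front (push it away from the front edge, towards the block). Leave the blue-capped logger in the stand and everything else where it is.

Things in the scene. Friction and masses are not known exactly. Their poses are not given: they have to be found in the camera images.
- logger: temperature logger with an orange cap, 90 g: white head 26 x 26 mm, top 60 mm above the origin (upper 12 mm the cap); under it a steel collar 22 mm wide, 4 mm thick, then a straight pin 10 mm thick, 36 mm long. Origin: centre of the collar's underside, where the pin begins; z up, x and y square to the head's faces. Stands in a hole of the stand, collar on the stand's top: lift straight up
- logger_tip (a point): centre of the flat, unchamfered lower end of the logger's pin, 36 mm below the logger's origin
- spare_logger: the same kind of logger with a blue cap, in the stand's other hole; stays there. Same origin and axes
- stand: black storage stand, 56 (x) x 130 (y) x 52 mm high, fixed, on a foot plate 74 x 144 x 6 mm, with two loose holes 15 mm wide and 46 mm deep at y = +36 and -36 mm of its own frame, one logger in each. Origin under its centre
- heater: white dry-block heater, fixed, 158 (x) x 132 (y) mm. Origin under its centre; x from front (control section, top at 62 mm) to back. Behind that lies an aluminium block, flat top 90 mm above the table, 6 mm over the white rim. Rear row (x +42 mm): three vials 25 mm proud. Front row (x -4 mm): empty wells 28.5 mm wide at y +38 and -38 mm, the narrow probe well between them
- well (a point): drawn centre of the probe well's mouth, on the block's top face; axes as the heater's. The block lies with play: the true centre is up to 4 mm off along the heater's x and up to 4 mm along its y, new at each start; height true. Blind, 11.5 mm wide, 42 mm deep, sharp edge. From 18 mm down two spring leaves grip the pin: it has to be pressed with 5 to 10 N until the collar stops on the rigid block
- power_switch (a joint): steel toggle on the heater's control section, hinged along the heater's y axis: 0 rad = off, leaning to the front (-x of the heater); 0.9 rad = on, leaning to the back (+x). It stays where it is left (light friction, about 2 N at the tip)
- switch_tip (a point): tip of the toggle, 30 mm from its hinge (the rod there is 8 mm thick). The hinge lies at (-58, -36, 66) mm of the heater's frame; the tip at off is 13 mm in front of it and 27 mm above it, at on 13 mm behind it
- acid_bottle: white bottle with red cap, 55 mm wide, 113 mm tall, bystander; origin under its centre
- buffer_bottle: white bottle with blue cap, 57 mm wide, 123 mm tall, bystander; origin under its centre
- std_bottle: white bottle with white cap and yellow band, 45 mm wide, 90 mm tall, bystander; origin under its centre
- pipette: white micropipette lying near the front edge, 251 mm long (y), 31 mm high, bystander; origin under its centre
- forceps: steel forceps lying flat, 125 mm long, 8 mm high, bystander; origin under its centre

How it is judged:
By the outcome, as a careful person would: the job done as asked, in the order asked, and still so for the second after the job is handed in, with the robot touching nothing.
It also fails if it takes over 67 s, if anything falls off the work surface, if the arm or the gripper's body presses on something with over 40 N, if the wrist force passes 120 N, or if a joint passes its speed limit or range.

## Working session

There is one attempt and no reset: what is moved stays moved. The work goes in short steps, Python scripts to look and compute and a tool call to move; the robot and the scene stay as the last step left them, time stands still between calls to the robot, and variables do not carry over. Pictures are saved under pics/ and viewed, at most 10 in all, crops included, and the job is handed in when it is done.

Besides the shell and the picture viewer there is one more tool, called after "Call:" as name(argument=value, ...) on one line, values as JSON. drive_tool: Moves the arm, as the interface text tells. Its arguments: {"type":"object","properties":{"steps":{"type":"array"},"grip_force":{"type":"number"}},"required":["steps"]}

```bash
mkdir -p pics
cat > h.py <<'E'
import numpy as np, cv2
from cell import observe, get_image, arm
from scipy.spatial.transform import Rotation as R
def cam(n):
    d=get_image(n); d['f']=192/np.tan(np.radians(d['vfov'])/2); d['name']=n
    a=np.array(d['attitude']); d['R']=a if a.shape==(3,3) else R.from_rotvec(a).as_matrix() if a.size==3 else R.from_quat(a).as_matrix()
    return d
def save(d,fn): cv2.imwrite('pics/'+fn,cv2.cvtColor(d['image'],cv2.COLOR_RGB2BGR))
def ray(d,u,v):
    r=d['R']@np.array([(u-d['cx'])/d['f'],(v-d['cy'])/d['f'],1]); return np.array(d['xyz']),r/np.linalg.norm(r)
def plane(d,u,v,z):
    o,r=ray(d,u,v); return o+r*(z-o[2])/r[2]
def proj(d,p):
    c=d['R'].T@(np.array(p)-d['xyz']); return c[:2]/c[2]*d['f']+[d['cx'],d['cy']]
E
python3 - <<'E'
from h import *
for n in ('scene','top','wrist'):
    d=cam(n); save(d,n+'0.png'); print(n,d['vfov'],d['cx'],d['cy'],d['xyz'],d['attitude'])
a=[cv2.imread(f'pics/{n}0.png') for n in ('scene','top','wrist')]
s=observe(); print(s); print(arm.tcp_to_grasp)
E
```

```text
scene 43.2735904396652 250.663416805674 188.4831076343882 [-0.20612842 -1.09892784  0.6732091 ] [-1.92576126  0.6023471  -0.39750394]
top 43.04581721363017 257.4321829956308 184.6305961075344 [ 0.36489918 -0.06660689  1.29989541] [-2.10747032  2.1711344  -0.1127039 ]
wrist 66.95664751426102 257.61138980658774 192.04712777575133 [0.18437037 0.60320056 0.38336502] [2.42077979 1.56561701 0.23099631]
{'clock': 0.15, 'joints': array([-1.2505911 ,  0.43503904,  0.02497594,  1.57386361, -0.01161571,
        1.13397629, -0.07510184]), 'dq': array([-0.00127777, -0.00065392, -0.00023638, -0.00194846, -0.00116324,
       -0.00056433, -0.00019031]), 'joint_efforts': array([ 2.12689680e-03, -6.68256283e+01,  9.86061841e-01, -3.14695430e+01,
       -6.04438945e-02,  3.92494979e-02,  1.95841503e-04]), 'position': array([0.25632451, 0.56957652, 0.19444959]), 'ee_rot': array([-6.59294224e-01, -3.07148069e+00,  1.77700630e-03]), 'force': array([-0.26181471,  0.06076753,  0.46324902]), 'ft_torque': array([-0.00975308, -0.01101895, -0.00602856]), 'gripper_force': 0.0, 'width': 0.9966764970333881}
0.0188
```

View pics/top0.png

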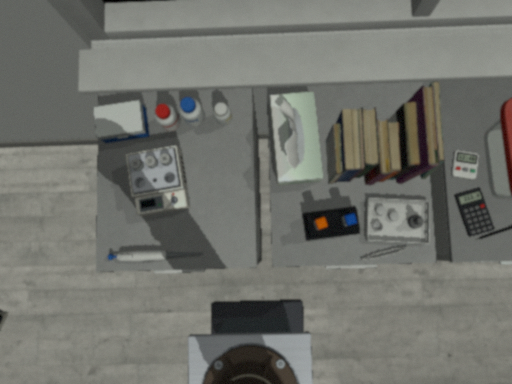

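View pics/scene0.png

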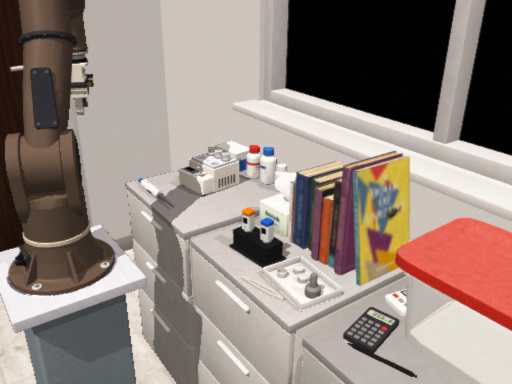

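The top view shows the heater at about (157,180), rear row up with its front facing the robot. The stand is at (331,223), with the orange cap at (321,223) and the blue at (349,219). In the scene view the stand is at about (258,240) and the heater at (210,172). The bottles are behind the heater, and the gap between the cabinets lies between heater and stand.

Run:
```python
from h import *
d=cam('top'); im=d['image']
hsv=cv2.cvtColor(im,cv2.COLOR_RGB2HSV)
for nm,lo,hi in (('or',(5,150,120),(20,255,255)),('bl',(100,120,60),(125,255,255))):
    m=cv2.inRange(hsv,lo,hi); n,l,st,c=cv2.connectedComponentsWithStats(m)
    for i in range(1,n):
        if st[i,4]>40:
            print(nm,c[i],st[i],plane(d,*c[i],.076+.0 if 0 else .052+.006+.06 if 0 else .112))
m=(im.max(2)<45).astype(np.uint8); m[:195]=0; m[250:]=0; m[:,:295]=0; m[:,365:]=0
c=max(cv2.findContours(m,0,1)[0],key=cv2.contourArea); print('stand',cv2.minAreaRect(c),[plane(d,*p,.04)[:2].round(3) for p in cv2.boxPoints(cv2.minAreaRect(c))])
a=cv2.resize(cv2.cvtColor(im,4)[130:225,110:210],None,fx=6,fy=6,interpolation=cv2.INTER_CUBIC)
cv2.imwrite('pics/heat.png',a)
```

```text
or [321.10309278 222.83505155] [316 217  11  12  97] [ 0.42594111 -0.18766642  0.112     ]
bl [187.44767442 104.01744186] [181  97  14  15 172] [0.73564393 0.13560123 0.112     ]
bl [350.59848485 218.85606061] [344 213  14  13 132] [ 0.433474   -0.25937978  0.112     ]
stand ((330.5697021484375, 222.53436279296875), (27.075000762939453, 53.5033073425293), 82.56858825683594) [array([ 0.458, -0.148]), array([ 0.471, -0.285]), array([ 0.402, -0.29 ]), array([ 0.388, -0.154])]
```

View pics/heat.png

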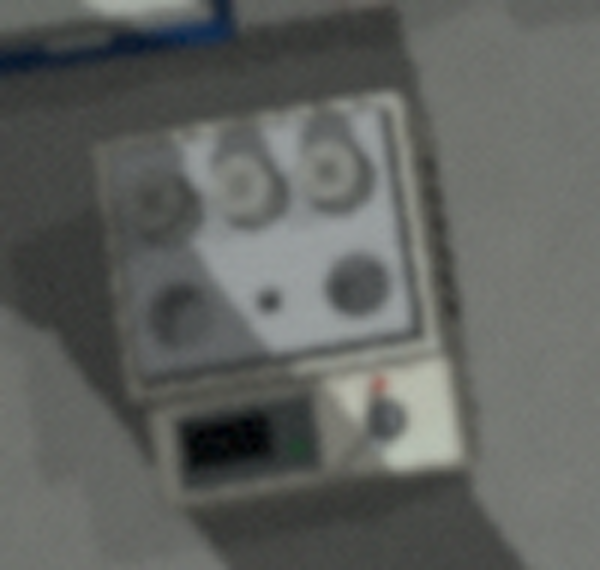

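The crop shows the probe well at about (269,300), which is full-image (154.8,180). The big wells are at (178,315) and (357,282), and the toggle is at (385,420). I'm moving towards the stand now.

Call:
drive_tool(steps=[[0,8,-24,3,0.02],[0,12,-28,3,0.02],[0,12,-28,3,0.02],[0,12,-28,3,0.02],[0,12,-28,3,0.02],[0,12,-28,0,0.03],[0,12,-28,0,0.03],[0,12,-28,0,0.03],[0,12,-28,0,0.03],[0,12,-28,0,0.03],[0,12,-28,0,0.03],[0,12,-28,0,0.03],[0,12,-28,0,0.03],[0.2,6,-28,0,0.03],[0.3,0,-28,0,0.03],[0.45,0,-28,0,0.03],[0.45,0,-28,0,0.03],[0.45,0,-28,0,0.03],[0.45,0,-28,0,0.03],[0.45,0,-28,0,0]])

```text
clock: 1.87
position: [0.4142, 0.0126, 0.2101]
ee_rot: [-0.156, 3.137, 0.0]
force: [-0.5, -0.3, 0.1]
width: 0.569
gripper_force: 0.0
```

Run:
```python
from h import *
d=cam('top')
k=lambda u,v,z=.09: plane(d,110+u/6,130+v/6,z).round(4)
w,L,Rr=k(269,300),k(178,315),k(357,282)
print(w,L,Rr,(L+Rr)/2); v=L-Rr; print('yaw',np.arctan2(-v[0],v[1]),np.linalg.norm(v)); print('tip',k(385,420,.088),'hinge red',k(380,383,.062))
q=[k(108,145,.084),k(400,95,.084),k(470,465,.062),k(160,500,.062)]; print(q)
```

```text
[0.5474 0.2238 0.09  ] [0.5422 0.2624 0.09  ] [0.5538 0.1865 0.09  ] [0.548   0.22445 0.09   ]
yaw 0.15165913166967757 0.07678131283066214
tip [0.4953 0.1754 0.088 ] hinge red [0.5141 0.1827 0.062 ]
[array([0.6174, 0.2945, 0.084 ]), array([0.6349, 0.1691, 0.084 ]), array([0.4777, 0.1442, 0.062 ]), array([0.4667, 0.2774, 0.062 ])]
```

Call:
drive_tool(steps=[[0.45,2,-20,0,0],[0.45,2,-25,0,0],[0.45,2,-25,0,0],[0.45,2,-25,0,0],[0.45,2,-25,0,0],[0.45,2,-25,0,0],[0.45,0,-25,0,0],[0.45,0,-20,0,0],[0.45,0,-10,0,0],[0.45,0,0,0,0]])

```text
clock: 2.75
position: [0.4261, -0.1883, 0.2101]
ee_rot: [0.147, -3.138, 0.001]
force: [-0.2, 0.6, -0.2]
width: 0.549
gripper_force: 0.0
```

Run:
```python
from h import *
d=cam('wrist'); save(d,'w1.png'); im=d['image']
print(d['xyz'],observe()['position'],observe()['ee_rot'])
hsv=cv2.cvtColor(im,cv2.COLOR_RGB2HSV)
for nm,lo,hi in (('or',(5,150,60),(20,255,255)),('bl',(100,120,60),(125,255,255))):
    m=cv2.inRange(hsv,lo,hi); 
    for c in cv2.findContours(m,0,1)[0]:
        if cv2.contourArea(c)>300:
            r=cv2.minAreaRect(c); print(nm,r,plane(d,*r[0],.112),[plane(d,*p,.112)[:2].round(4).tolist() for p in cv2.boxPoints(r)])
```

```text
[ 0.34745239 -0.1947343   0.39913504] [ 0.42626184 -0.18669485  0.20995756] [ 1.48753989e-01 -3.13783038e+00  2.05205414e-04]
or ((315.0, 321.5), (13.0, 296.0), 90.0) [ 0.58935637 -0.10339105  0.112     ] [[0.5966, -0.2797], [0.5637, 0.07], [0.582, 0.0756], [0.6155, -0.2797]]
or ((347.1927795410156, 279.987548828125), (50.28255844116211, 14.421629905700684), 86.3086166381836) [ 0.52929056 -0.07550335  0.112     ] [[0.4992, -0.091], [0.4966, -0.0753], [0.5611, -0.0592], [0.564, -0.0757]]
or ((168.531005859375, 280.035400390625), (14.767218589782715, 50.28836441040039), 3.814074993133545) [ 0.54840304 -0.27811367  0.112     ] [[0.5828, -0.2885], [0.5163, -0.2845], [0.516, -0.2683], [0.5825, -0.2713]]
or ((257.38818359375, 183.24705505371094), (24.730073928833008, 25.814727783203125), 77.47119140625) [ 0.42521713 -0.18791757  0.112     ] [[0.417, -0.2043], [0.4088, -0.1794], [0.4336, -0.1713], [0.4421, -0.1967]]
bl ((188.7027130126953, 183.7162322998047), (24.659849166870117, 25.153045654296875), 80.53767395019531) [ 0.43228272 -0.25797764  0.112     ] [[0.423, -0.2728], [0.4164, -0.2479], [0.4417, -0.2428], [0.4487, -0.2684]]
```

View pics/w1.png

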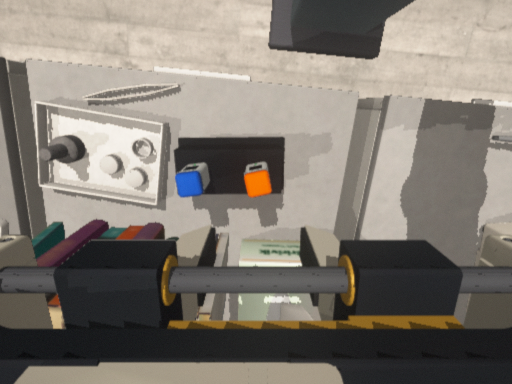

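The wrist view shows the orange cap at (257,183) and the blue at (189,184), both turned about 0.2 rad relative to the tool. I'm aligning, descending and gripping.

Call:
drive_tool(steps=[[0.45,0,0,-8,0.05],[0.45,-1,-1,-15,0.05],[0.45,0,0,-20,0.05],[0.45,0,0,-20,0.05],[0.45,0,0,-20,0],[0.45,0,0,-20,0],[0.45,0,0,-17,0],[0.45,0,0,-12,0],[0.45,0,0,-8,0],[0.45,0,0,0,0],[1,0,0,0,0],[1,0,0,0,0],[1,0,0,0,0],[1,0,0,0,0],[1,0,0,0,0],[1,0,0,0,0],[1,0,0,0,0],[1,0,0,0,0]], grip_force=35)

```text
clock: 4.3
position: [0.426, -0.1871, 0.0705]
ee_rot: [-0.465, 3.106, -0.0]
force: [-0.8, -0.4, 6.2]
width: 0.281
gripper_force: 35.0
```

Call:
drive_tool(steps=[[1,0,0,4,0],[1,0,0,8,0],[1,0,0,15,0],[1,0,0,20,0],[1,0,0,20,0],[1,0,0,20,0],[1,0,0,20,0],[1,0,0,20,0],[1,0,0,12,0],[1,0,0,4,0],[1,0,0,0,0],[1,0,0,0,0]])

```text
clock: 5.3
position: [0.4251, -0.1869, 0.2127]
ee_rot: [0.465, -3.107, -0.0]
force: [-0.7, 0.6, -1.7]
width: 0.276
gripper_force: 34.9
```

Run:
```python
from h import *
d=cam('wrist'); e=cam('scene')
s=observe(); print(s['position'],s['ee_rot'],s['force'],s['ft_torque'],s['width'])
p=proj(e,s['position']).astype(int); print(p)
a=cv2.cvtColor(d['image'],4)[90:290,130:380]; b=cv2.cvtColor(e['image'],4)[p[1]-50:p[1]+70,p[0]-65:p[0]+65]
a=cv2.resize(a,(500,400)); b=cv2.resize(b,(300,277)); o=np.zeros((400,800,3),np.uint8); o[:,:500]=a; o[:277,500:]=b
cv2.imwrite('pics/g1.png',o)
```

```text
[ 0.42475361 -0.18677756  0.21213518] [ 4.64731227e-01 -3.10535351e+00 -9.90589750e-04] [ 0.53651946 -0.40472968 -1.82426145] [ 0.03936548  0.01252756 -0.01152386] 0.27569289066661795
[247 173]
```

View pics/g1.png

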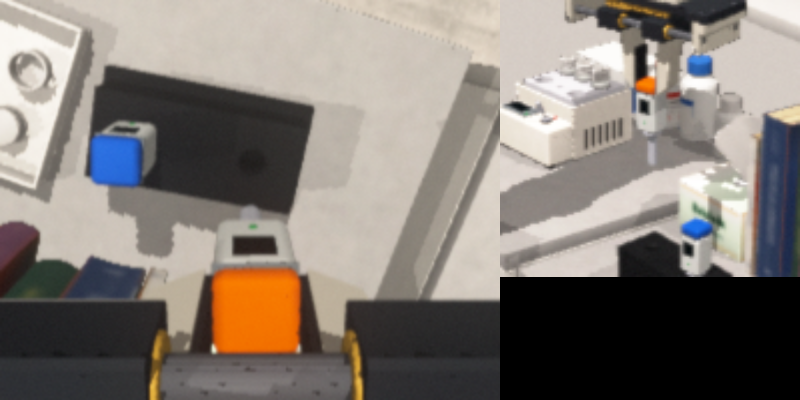

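The picture shows the logger upright in the fingers at (255,310), the empty orange hole at (250,160), and the blue logger still in place. Next I go near the heater.

Call:
drive_tool(steps=[[1,4,10,0,0],[1,6,20,0,-0.01],[1,6,20,0,-0.01],[1,6,20,0,-0.01],[1,6,20,0,-0.01],[1,6,20,0,-0.01],[1,6,20,0,-0.01],[1,6,20,0,-0.01],[1,6,20,0,-0.01],[1,6,20,0,-0.01],[1,6,20,0,-0.01],[1,6,20,0,-0.01],[1,6,20,0,-0.01],[1,6,20,0,-0.01],[1,6,20,0,-0.01],[1,6,20,0,-0.02],[1,1,20,0,0],[1,0,12,0,0],[1,0,4,0,0],[1,0,0,0,0]])

```text
clock: 7.07
position: [0.5199, 0.1595, 0.2123]
ee_rot: [0.218, -3.133, 0.001]
force: [0.5, -0.4, -1.5]
width: 0.278
gripper_force: 34.9
```

Run:
```python
from h import *
d=cam('wrist'); save(d,'w2.png'); s=observe(); print(s['position'],s['ee_rot'],s['force'],d['xyz'],d['attitude'])
np.save('w2.npy',{k:d[k] for k in d},allow_pickle=True)
```

```text
[0.52012468 0.15821919 0.21252877] [ 2.15404630e-01 -3.13322712e+00  1.31054659e-03] [ 0.00204213  0.35949647 -0.55465856] [0.44190621 0.14946437 0.40145172] [1.92346038 2.21074322 0.32771176]
```

View pics/w2.png

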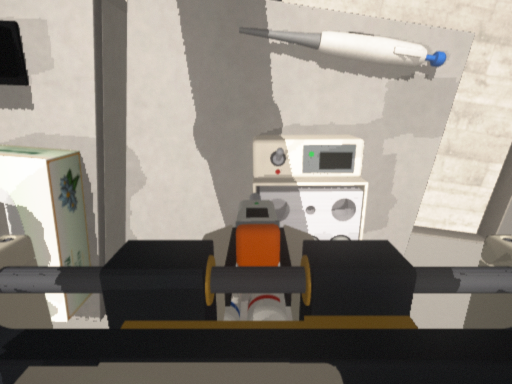

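The wrist view shows the probe well at about (310,210), the left well at (344,209), the right well partly hidden at (278,209) and the toggle at about (280,156).

Run:
```python
from h import *
d=np.load('w2.npy',allow_pickle=True).item(); g=cv2.cvtColor(d['image'],cv2.COLOR_RGB2GRAY)
for nm,(u,v),r,t in (('well',(310,210),9,None),('L',(344,209),17,None)):
    c=g[v-r:v+r+1,u-r:u+r+1]; th=cv2.threshold(c,0,255,cv2.THRESH_BINARY_INV+cv2.THRESH_OTSU)[1]
    n,l,st,ce=cv2.connectedComponentsWithStats(th); 
    i=1+np.argmax(st[1:,4]); x0,y0,w,h,_=st[i]; cu,cv=u-r+x0+(w-1)/2,v-r+y0+(h-1)/2
    print(nm,st[i],ce[i]+[u-r,v-r],(cu,cv),plane(d,cu,cv,.09).round(4),plane(d,*(ce[i]+[u-r,v-r]),.09).round(4))
for n,u,v,z in (('frontR',253,178,.062),('FL',366,178,.062),('frontedgeR',254,137,.062),('frontedgeL',360,136,.062),('rimL',362,183,.09),('rimR',257,186,.09),('tip',281,153,.093)): print(n,plane(d,u,v,z).round(4))
cv2.imwrite('pics/z2.png',cv2.resize(cv2.cvtColor(d['image'],4)[125:245,240:380],None,fx=5,fy=5,interpolation=cv2.INTER_CUBIC))
```

```text
well [ 5  5  9  8 62] [310.11290323 209.40322581] (np.float64(310.0), np.float64(209.5)) [0.5478 0.2246 0.09  ] [0.5477 0.2247 0.09  ]
L [  4   6  25  23 429] [343.38694639 209.19114219] (np.float64(343.0), np.float64(209.0)) [0.542  0.2618 0.09  ] [0.5422 0.2623 0.09  ]
frontR [0.5271 0.1557 0.062 ]
FL [0.5083 0.2905 0.062 ]
frontedgeR [0.4786 0.1503 0.062 ]
frontedgeL [0.4606 0.2714 0.062 ]
rimL [0.509  0.2758 0.09  ]
rimR [0.5286 0.1608 0.09  ]
tip [0.488  0.1811 0.093 ]
```

View pics/z2.png

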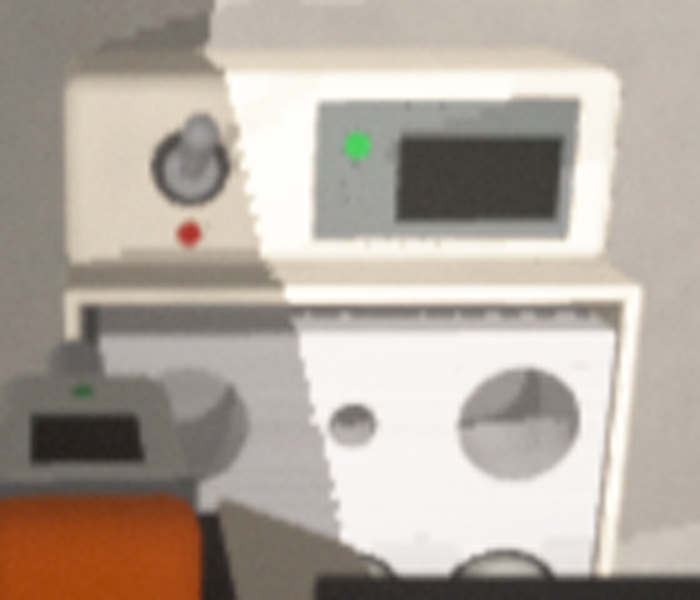

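The zoom shows a clear well at (353,424), which is full-image (310.6,209.8), and the toggle leaning to the front with its tip at (200,132). Both views give the well as about (0.5478, 0.2246), with yaw about 0.145. I'm moving above it and lowering to 4 mm.

Call:
drive_tool(steps=[[1,3,8,0,0.01],[1,6,14,0,0],[1,7,16,0,0],[1,6,14,0,0],[1,4,10,0,0],[1,2,4,-5,0],[1,0,0,-12,0],[1,0,0,-15,0],[1,0,0,-15,0],[1,0,0,-10,0],[1,0,0,-5,0],[1,0,0,0,0],[1,0,0,0,0]])

```text
clock: 8.2
position: [0.5487, 0.2248, 0.1513]
ee_rot: [-0.23, 3.133, -0.0]
force: [0.6, 0.2, -1.0]
width: 0.277
gripper_force: 34.9
```

Run:
```python
from h import *
s=observe(); print(s['position'],s['ee_rot'],s['force'],s['ft_torque'])
d=cam('wrist'); save(d,'w3.png'); e=cam('scene')
p=proj(e,[.5478,.2246,.1]).astype(int)
a=cv2.resize(cv2.cvtColor(d['image'],4)[130:270,190:320],None,fx=4,fy=4,interpolation=2); b=cv2.resize(cv2.cvtColor(e['image'],4)[p[1]-40:p[1]+20,p[0]-30:p[0]+30],(270,270),interpolation=2)
o=np.zeros((560,800,3),np.uint8); o[:,:520]=a; o[:270,530:]=b; cv2.imwrite('pics/c3.png',o)
```

```text
[0.54867331 0.22484648 0.15127292] [-2.30463429e-01  3.13303315e+00 -7.80789217e-05] [ 0.62926165  0.23101719 -1.0413728 ] [ 0.04273048 -0.0134014  -0.0167086 ]
```

View pics/c3.png

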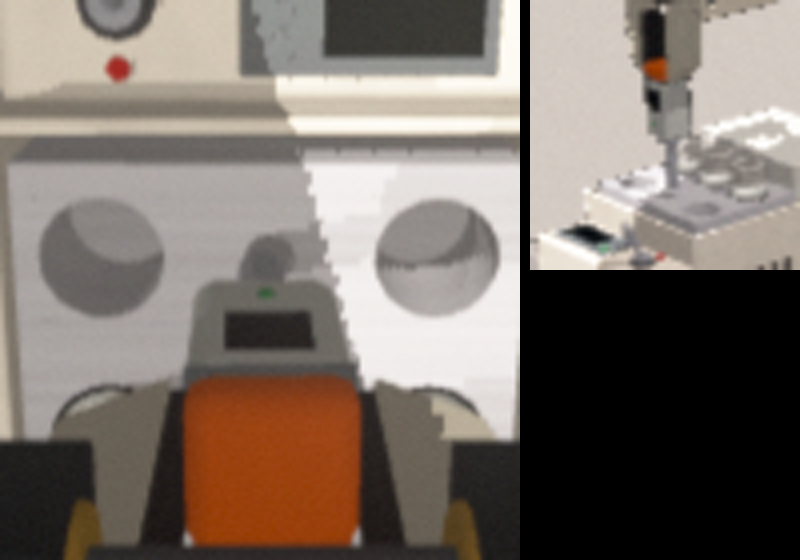

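The pin tip is over the drawn well at crop (267,255), midway between the big wells at 101 and 438. Now I lower it gently to feel.

Call:
drive_tool(steps=[[1,0,0,-2,0],[1,0,0,-2,0],[1,0,0,-1,0],[1,0,0,-1,0],[1,0,0,-1,0],[1,0,0,0,0]])

```text
clock: 8.8
position: [0.5486, 0.225, 0.1442]
ee_rot: [-0.231, 3.133, 0.0]
force: [-0.9, -0.3, 1.7]
width: 0.275
gripper_force: 35.0
```

Call:
drive_tool(steps=[[1,0,0,-0.5,0],[1,0,0,-0.5,0],[1,0,0,0,0]])

```text
clock: 9.05
position: [0.549, 0.2252, 0.1437]
ee_rot: [-0.231, 3.132, 0.001]
force: [-1.4, 0.2, 6.3]
width: 0.276
gripper_force: 35.0
```

The pin stands on the surface (TCP z about 0.144), so the true well is offset. I'm starting a light sliding spiral with 1 mm pitch.

Call:
drive_tool(steps=[[1,0,0,0.3,0],[1,0.5,0,0,0],[1,0.5,0,0,0],[1,0,0.5,0,0],[1,0,0.5,0,0],[1,-0.5,0,0,0],[1,-0.5,0,0,0],[1,-0.5,0,0,0],[1,-0.5,0,0,0]])

```text
clock: 9.8
position: [0.5481, 0.2255, 0.1437]
ee_rot: [-0.23, 3.132, -0.001]
force: [0.4, -1.3, 4.2]
width: 0.278
gripper_force: 35.1
```

Call:
drive_tool(steps=[[1,0,-0.5,0,0],[1,0,-0.5,0,0],[1,0,-0.5,0,0],[1,0,-0.5,0,0],[1,0.5,0,0,0],[1,0.5,0,0,0],[1,0.5,0,0,0],[1,0.5,0,0,0]])

```text
clock: 10.47
position: [0.5495, 0.2249, 0.1438]
ee_rot: [-0.232, 3.133, 0.002]
force: [-1.3, 1.1, 6.4]
width: 0.277
gripper_force: 35.0
```

Call:
drive_tool(steps=[[1,0.5,0,0,0],[1,0.5,0,0,0],[1,0,0.5,0,0],[1,0,0.5,0,0],[1,0,0.5,0,0],[1,0,0.5,0,0],[1,0,0.5,0,0],[1,0,0.5,0,0]])

```text
clock: 11.13
position: [0.5496, 0.2268, 0.1429]
ee_rot: [0.231, -3.131, 0.0]
force: [-2.0, -0.8, -0.4]
width: 0.276
gripper_force: 35.0
```

Call:
drive_tool(steps=[[1,-0.5,0,0,0],[1,-0.5,0,0,0],[1,-0.5,0,0,0],[1,-0.5,0,0,0],[1,-0.5,0,0,0],[1,-0.5,0,0,0],[1,-0.5,0,0,0],[1,-0.5,0,0,0]])

```text
clock: 11.8
position: [0.5466, 0.2271, 0.1434]
ee_rot: [-0.231, 3.133, 0.0]
force: [-0.2, 0.5, -0.8]
width: 0.274
gripper_force: 34.9
```

Call:
drive_tool(steps=[[1,0,-0.5,0,0],[1,0,-0.5,0,0],[1,0,-0.5,0,0],[1,0,-0.5,0,0],[1,0,-0.5,0,0],[1,0,-0.5,0,0],[1,0,-0.5,0,0],[1,0,-0.5,0,0]])

```text
clock: 12.47
position: [0.5465, 0.2242, 0.1435]
ee_rot: [-0.232, 3.132, 0.002]
force: [0.1, 5.7, -1.1]
width: 0.279
gripper_force: 34.8
```

Run:
```python
from h import *
s=observe(); print(s['position'],s['force'],s['ft_torque'])
d=cam('wrist'); e=cam('scene')
p=proj(e,[.5478,.2246,.1]).astype(int)
a=cv2.resize(cv2.cvtColor(d['image'],4)[130:270,190:320],None,fx=4,fy=4,interpolation=2); b=cv2.resize(cv2.cvtColor(e['image'],4)[p[1]-40:p[1]+20,p[0]-30:p[0]+30],(270,270),interpolation=2)
o=np.zeros((560,800,3),np.uint8); o[:,:520]=a; o[:270,530:]=b; cv2.imwrite('pics/c4.png',o)
```

```text
[0.54648873 0.22416395 0.14352786] [ 0.07395124  5.67715694 -1.13216211] [ 1.88347299  0.0320516  -0.02536389]
```

View pics/c4.png

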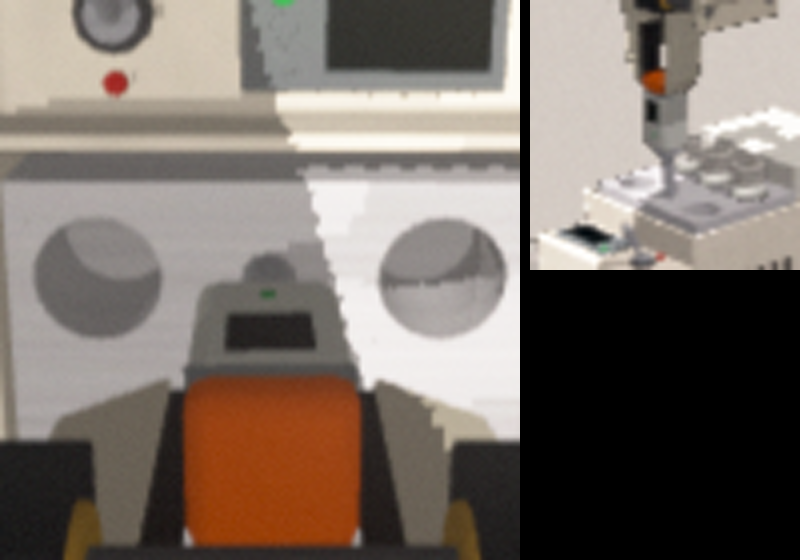

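The pin shows less below the head (253–283, where it was 235–283). So the tip is caught in the well and the logger pivoted slightly in the pads while I kept sliding. I'm going back to where it dropped.

Call:
drive_tool(steps=[[1,0,0.7,0,0],[1,0,0.7,0,0],[1,0,0.7,0,0],[1,0,0.6,0,0],[1,0.5,0,0,0],[1,0.5,0,0,0],[1,0.5,0,0,0],[1,0.5,0,0,0],[1,0.5,0,0,0],[1,0.5,0,0,0]])

```text
clock: 13.4
position: [0.549, 0.2255, 0.1431]
ee_rot: [0.231, -3.132, 0.0]
force: [-1.5, 1.4, -0.9]
width: 0.279
gripper_force: 34.9
```

Call:
drive_tool(steps=[[1,0.5,0,0,0],[1,0,0,-0.5,0],[1,0,0,-0.5,0],[1,0,0,-0.5,0],[1,0,0,0,0]])

```text
clock: 13.82
position: [0.5498, 0.2258, 0.1417]
ee_rot: [0.231, -3.133, -0.0]
force: [-2.8, 2.1, -0.2]
width: 0.277
gripper_force: 34.9
```

Call:
drive_tool(steps=[[1,0,0.5,-0.5,0],[1,0,0,-1,0],[1,0,0,-1,0],[1,0,0,-1,0],[1,0,0,0,0]])

```text
clock: 14.23
position: [0.5498, 0.226, 0.138]
ee_rot: [0.231, -3.133, 0.0]
force: [-3.0, 1.5, -1.3]
width: 0.277
gripper_force: 34.9
```

Run:
```python
from h import *
s=observe(); print(s['position'],s['force'],s['ft_torque'])
d=cam('wrist'); e=cam('scene')
p=proj(e,[.5478,.2246,.1]).astype(int)
a=cv2.resize(cv2.cvtColor(d['image'],4)[130:270,190:320],None,fx=4,fy=4,interpolation=2); b=cv2.resize(cv2.cvtColor(e['image'],4)[p[1]-40:p[1]+20,p[0]-30:p[0]+30],(270,270),interpolation=2)
o=np.zeros((560,800,3),np.uint8); o[:,:520]=a; o[:270,530:]=b; cv2.imwrite('pics/c5.png',o)
```

```text
[0.54976633 0.22602397 0.13799713] [-3.02466949  1.53062988 -1.34213776] [0.28258731 0.82233491 0.02369718]
```

View pics/c5.png

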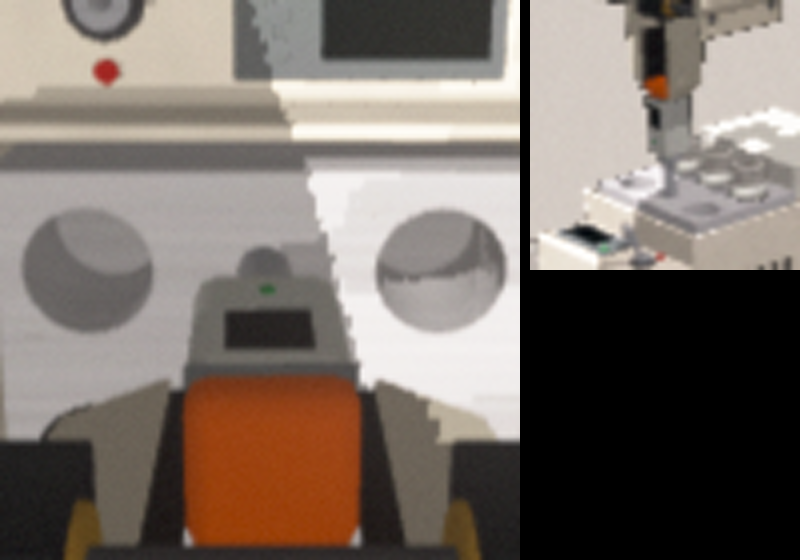

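The pin is about 6 mm into the well. I'm continuing down and easing the side forces.

Call:
drive_tool(steps=[[1,0,0.3,-1,0],[1,0,0,-1,0],[1,0,0,-1,0],[1,0,0,-1,0],[1,0,0,-1,0],[1,0,0,0,0]])

```text
clock: 14.83
position: [0.5498, 0.2263, 0.1331]
ee_rot: [0.231, -3.133, 0.0]
force: [-3.7, 0.2, -0.8]
width: 0.277
gripper_force: 34.9
```

Call:
drive_tool(steps=[[1,-0.4,0,-1,0],[1,-0.4,0,-1,0],[1,0,0,-1,0],[1,0,0,-1,0],[1,0,0,-1,0],[1,0,0,0,0]])

```text
clock: 15.33
position: [0.5492, 0.2264, 0.1281]
ee_rot: [0.231, -3.133, 0.0]
force: [-1.8, -1.1, -0.8]
width: 0.282
gripper_force: 34.9
```

Call:
drive_tool(steps=[[1,-0.3,-0.2,-1,0],[1,0,0,-1,0],[1,0,0,-1,0],[1,0,0,-1,0],[1,0,0,-1,0],[1,0,0,-1,0],[1,0,0,0,0]])

```text
clock: 15.92
position: [0.5492, 0.2264, 0.1229]
ee_rot: [-0.231, 3.132, 0.001]
force: [-2.6, -0.3, 3.1]
width: 0.277
gripper_force: 35.0
```

Call:
drive_tool(steps=[[1,-0.3,0,-1,0],[1,0,0,-1,0],[1,0,0,-1,0],[1,0,0,-1,0],[1,0,0,-1,0],[1,0,0,0,0]])

```text
clock: 16.42
position: [0.5489, 0.2263, 0.1176]
ee_rot: [-0.231, 3.132, 0.0]
force: [-2.1, -0.3, 2.5]
width: 0.279
gripper_force: 35.0
```

Call:
drive_tool(steps=[[1,0,0,-1,0],[1,0,0,-1,0],[1,0,0,-1,0],[1,0,0,-1,0],[1,0,0,0,0]])

```text
clock: 16.83
position: [0.5487, 0.2262, 0.1134]
ee_rot: [-0.231, 3.133, 0.0]
force: [-1.3, -0.1, 1.6]
width: 0.276
gripper_force: 35.0
```

Call:
drive_tool(steps=[[1,0,0,-1,0],[1,0,0,-1,0],[1,0,0,-1,0],[1,0,0,-1,0],[1,0,0,0,0]])

```text
clock: 17.25
position: [0.5487, 0.2262, 0.1094]
ee_rot: [-0.231, 3.133, 0.0]
force: [-1.2, 0.9, 3.4]
width: 0.277
gripper_force: 35.0
```

Call:
drive_tool(steps=[[1,0,0,-0.7,0],[1,0,0,-0.7,0],[1,0,0,0,0]])

```text
clock: 17.5
position: [0.549, 0.2261, 0.1086]
ee_rot: [-0.23, 3.132, 0.0]
force: [-3.5, -1.2, 9.5]
width: 0.28
gripper_force: 35.0
```

Call:
drive_tool(steps=[[1,0,0,-0.5,0],[1,0,0,-0.5,0],[1,0,0,0,0]])

```text
clock: 17.75
position: [0.5492, 0.2262, 0.1085]
ee_rot: [-0.23, 3.132, 0.001]
force: [-5.3, -2.5, 17.7]
width: 0.277
gripper_force: 35.1
```

The collar has stopped rigidly, 35.5 mm below first contact. I'm easing off, releasing and retreating upwards.

Call:
drive_tool(steps=[[1,0,0,0.7,0],[1,0,0,0.6,0],[0.45,0,0,0,0],[0.45,0,0,0,0],[0.45,0,0,0,0],[0.45,0,0,0,0],[0.45,0,0,0,0],[0.45,0,0,5,0],[0.45,0,0,12,0],[0.45,0,0,20,0],[0.45,0,0,25,0],[0.45,0,0,25,0],[0.45,0,0,20,0],[0.45,0,0,10,0],[0.45,0,0,0,0]])

```text
clock: 19.0
position: [0.5499, 0.2268, 0.2278]
ee_rot: [-0.231, 3.129, 0.003]
force: [0.6, -0.3, 0.4]
width: 0.547
gripper_force: 0.0
```

Run:
```python
from h import *
s=observe(); print(s['position'],s['force'],s['width'])
for n in('wrist','top','scene'):
    d=cam(n); save(d,n+'_f.png')
    m=cv2.inRange(cv2.cvtColor(d['image'],cv2.COLOR_RGB2HSV),(5,150,60),(20,255,255))
    for c in cv2.findContours(m,0,1)[0]:
        a=cv2.contourArea(c)
        if 8<a:
            r=cv2.minAreaRect(c); q=plane(d,*r[0],.15)
            if abs(q[0]-.549)<.05 and abs(q[1]-.226)<.05: print(n,r,q.round(4),[plane(d,*p,.15)[:2].round(4).tolist() for p in cv2.boxPoints(r)])
# hinge boss in wrist_0-style views
d=np.load('w2.npy',allow_pickle=True).item()
for nm,u,v,z in (('boss',240+190/5,125+168/5,.066),('tip',240+200/5,125+132/5,.093),('red',240+189/5,125+233/5,.062)): print(nm,plane(d,u,v,z).round(4))
```

```text
[0.5498997  0.22676345 0.22777567] [ 0.61742563 -0.26709234  0.44367062] 0.5470281787520843
wrist ((256.0, 187.0), (26.0, 24.0), 90.0) [0.5477 0.2259 0.15  ] [[0.5367, 0.2129], [0.5334, 0.2352], [0.559, 0.2393], [0.5624, 0.2163]]
top ((149.0, 178.0), (6.0, 8.0), 90.0) [0.5436 0.2236 0.15  ] [[0.5513, 0.2333], [0.5506, 0.2139], [0.536, 0.2139], [0.5367, 0.2332]]
scene ((207.05003356933594, 144.65000915527344), (5.0596442222595215, 7.905693531036377), 71.56504821777344) [0.5413 0.2126 0.15  ] [[0.5347, 0.2309], [0.5682, 0.2392], [0.5478, 0.1945], [0.5155, 0.1872]]
boss [0.499  0.1814 0.066 ]
tip [0.4864 0.1797 0.093 ]
red [0.5152 0.184  0.062 ]
```

The cap is at (0.548, 0.226). Before moving on, I check its height (0.150 expected) by pressing lightly on top with shut fingers.

Call:
drive_tool(steps=[[1,-0.7,-0.5,0,0],[1,-0.7,-0.4,0,0],[1,0,0,0,0],[1,0,0,0,0],[1,0,0,-10,0],[1,0,0,-15,0],[1,0,0,-15,0],[1,0,0,-15,0],[1,0,0,-10,0],[1,0,0,-5,0],[1,0,0,-2,0],[1,0,0,-1,0],[1,0,0,-1,0],[1,0,0,0,0]])

```text
clock: 20.32
position: [0.5476, 0.2255, 0.1518]
ee_rot: [-0.231, 3.132, 0.001]
force: [0.5, 0.2, 0.2]
width: 0.008
gripper_force: 0.0
```

Call:
drive_tool(steps=[[1,0,0,-1,0],[1,0,0,-1,0],[1,0,0,-0.5,0],[1,0,0,0,0]])

```text
clock: 20.65
position: [0.5472, 0.2254, 0.1487]
ee_rot: [-0.231, 3.133, 0.0]
force: [0.1, 0.1, -0.1]
width: 0.001
gripper_force: 0.0
```

Call:
drive_tool(steps=[[1,0,0,-0.5,0],[1,0,0,-0.5,0],[1,0,0,-0.5,0],[1,0,0,0,0]])

```text
clock: 20.98
position: [0.5471, 0.2253, 0.1471]
ee_rot: [0.231, -3.133, 0.0]
force: [0.3, -0.6, 0.3]
width: 0.003
gripper_force: 0.0
```

Call:
drive_tool(steps=[[1,0,0,-0.5,0],[1,0,0,-0.5,0],[1,0,0,-0.5,0],[1,0,0,0,0]])

```text
clock: 21.32
position: [0.5471, 0.2254, 0.1456]
ee_rot: [0.231, -3.133, 0.0]
force: [-0.3, 0.0, 0.7]
width: 0.008
gripper_force: 0.0
```

Run:
```python
from h import *
d=cam('wrist'); s=observe(); print(s['position'],s['force'])
print('tcp px',proj(d,s['position']))
m=cv2.inRange(cv2.cvtColor(d['image'],cv2.COLOR_RGB2HSV),(3,140,40),(20,255,255))
for c in cv2.findContours(m,0,1)[0]:
    if cv2.contourArea(c)>60: print(cv2.boundingRect(c))
save(d,'w7.png')
```

```text
[0.54715358 0.22537832 0.14568985] [-0.58405784 -0.50994987 -0.34263273]
tcp px [256.45204373 221.13257515]
(75, 315, 295, 14)
(249, 256, 5, 50)
(263, 255, 4, 51)
(239, 205, 37, 24)
```

Run:
```python
from h import *
s=observe()
for fn in ('wrist_f.png','w7.png'):
    im=cv2.imread('pics/'+fn); m=cv2.inRange(cv2.cvtColor(im,cv2.COLOR_BGR2HSV),(3,140,40),(20,255,255))
    n,l,st,ce=cv2.connectedComponentsWithStats(m)
    i=[k for k in range(1,n) if st[k,4]>200 and 150<ce[k][1]<240]
    for k in i:
        rows=[(r,*np.where(l[r]==k)[0][[0,-1]]) for r in range(st[k,1],st[k,1]+st[k,3],2)]; print(fn,st[k],[tuple(map(int,x)) for x in rows])
d=cam('wrist')
for z in (.15,.145,.14,.13): print(z,[plane(d,u,v,z).round(4)[:2].tolist() for u,v in ((239,206),(275.5,206))])
g=cv2.cvtColor(d['image'],6)
print(g[200:250:3,236:282:3])
```

```text
wrist_f.png [243 174  27  27 651] [(174, 246, 266), (176, 244, 268), (178, 244, 268), (180, 243, 268), (182, 243, 268), (184, 243, 268), (186, 243, 268), (188, 244, 268), (190, 244, 268), (192, 244, 268), (194, 244, 269), (196, 244, 268), (198, 245, 267), (200, 249, 262)]
w7.png [239 205  37  24 791] [(205, 244, 269), (207, 241, 273), (209, 240, 274), (211, 240, 275), (213, 239, 275), (215, 239, 275), (217, 239, 275), (219, 239, 275), (221, 239, 275), (223, 239, 275), (225, 239, 275), (227, 240, 275)]
0.15 [[0.5362, 0.2119], [0.5326, 0.2363]]
0.145 [[0.5381, 0.2118], [0.5344, 0.2368]]
0.14 [[0.5399, 0.2117], [0.5361, 0.2374]]
0.13 [[0.5435, 0.2116], [0.5395, 0.2386]]
[[157 154 106 100  78  73  70  74  75  73  79 100 104 213 213 214]
 [157 119  84  76  75  76  75  77  77  77  78  79  77 148 216 216]
 [160 112  64  53  50  54  56  56  58  56  58  58  58 117 219 219]
 [156 101  62  62  59  59  59  61  60  59  61  63  62 114 218 234]
 [159  90  70  63  61  63  63  61  63  67  66  64  65  71 235 235]
 [156  91  73  63  63  63  64  64  64  67  67  65  66  76 233 234]
 [156  92  71  58  65  62  62  66  66  67  68  66  65  77 225 234]
 [161  93  70  61  61  62  62  61  62  65  64  65  67  74 204 235]
 [159  90  70  63  63  71  65  63  63  75  65  66  65  73 157 230]
 [143  93  70  80  91  91  53  45  46  92  91  89  68  74 154 225]
 [120  92  89  91  89  90  41  33  32  88  93  92  93  93 111 177]
 [ 90  89  90  91  90  91  38  35  30  85  91  93  91  90  95  94]
 [ 91  90  90  89  92  90  34  32  29  84  92  90  91  92  92  90]
 [ 73  73  75  74  76  89  32  32  29  82  78  75  75  76  77  79]
 [ 29  27  28  27  28  82  31  35  28  83  35  30  30  32  35  31]
 [ 30  24  24  26  27  80  25  37  25  83  37  29  28  33  30  30]
 [ 28  26  25  26  26  82  24  42  24  80  36  27  29  28  31  29]]
```

Run:
```python
from h import *
d=cam('wrist'); s=observe(); T=R.from_rotvec(s['ee_rot']).as_matrix()
print(T.round(3).tolist())
for sx in (1,-1):
  for dx in (0,.005,.0095):
    for h in (0,.004,.008): print(sx*dx,h,proj(d,s['position']+T@[sx*dx,0,-h]).round(1))
```

```text
[[-0.989, -0.147, -0.0], [-0.147, 0.989, -0.0], [0.0, -0.0, -1.0]]
0 0 [256.4 221. ]
0 0.004 [256.4 223.3]
0 0.008 [256.3 225.6]
0.005 0 [256.4 214.4]
0.005 0.004 [256.4 216.5]
0.005 0.008 [256.3 218.7]
0.0095 0 [256.4 208.3]
0.0095 0.004 [256.3 210.3]
0.0095 0.008 [256.3 212.5]
0 0 [256.4 221. ]
0 0.004 [256.4 223.3]
0 0.008 [256.3 225.6]
-0.005 0 [256.4 227.6]
-0.005 0.004 [256.4 230. ]
-0.005 0.008 [256.4 232.4]
-0.0095 0 [256.4 233.4]
-0.0095 0.004 [256.4 235.9]
-0.0095 0.008 [256.4 238.4]
```

The visible fingertips seem to end several mm above the reported TCP, so I continue down gently until contact.

Call:
drive_tool(steps=[[1,0,0,-0.7,0],[1,0,0,-0.7,0],[1,0,0,-0.7,0],[1,0,0,0,0]])

```text
clock: 21.8
position: [0.5471, 0.2253, 0.1434]
ee_rot: [0.231, -3.133, 0.0]
force: [0.3, -0.1, 0.0]
width: 0.003
gripper_force: 0.0
```

Call:
drive_tool(steps=[[1,0,0,-0.7,0],[1,0,0,-0.7,0],[1,0,0,-0.7,0],[1,0,0,0,0]])

```text
clock: 22.13
position: [0.5471, 0.2253, 0.1414]
ee_rot: [0.231, -3.133, 0.0]
force: [0.8, 0.7, -0.9]
width: 0.006
gripper_force: 0.0
```

No contact yet. The earlier views also show the real fingertips at about cap level while gripping, so the physical tip seems roughly 25–30 mm above the reported TCP. I keep stepping down.

Call:
drive_tool(steps=[[1,0,0,-1,0],[1,0,0,-1,0],[1,0,0,-1,0],[1,0,0,-1,0],[1,0,0,0,0]])

```text
clock: 22.55
position: [0.547, 0.2253, 0.1373]
ee_rot: [0.231, -3.133, 0.0]
force: [0.8, -0.4, -0.8]
width: 0.002
gripper_force: 0.0
```

Run:
```python
from h import *
s=observe(); print(s['position'],s['force'])
e=cam('scene'); save(e,'s8.png'); 
for z in (0,.01,.02,.03,.04): print(z,proj(e,s['position']+[0,0,z]).round(1))
u=proj(e,[.5477,.2259,.15]); print('cap',u)
hsv=cv2.cvtColor(e['image'],cv2.COLOR_RGB2HSV); c=int(u[0])
for r in range(int(u[1])-20,int(u[1])+14): print(r,[tuple(int(q) for q in e['image'][r,k]) for k in range(c-6,c+8,3)])
```

```text
[0.54701937 0.22529609 0.13728073] [ 0.8249602 -0.3996228 -0.7669572]
0 [206.7 146.9]
0.01 [206.6 144.1]
0.02 [206.5 141.2]
0.03 [206.4 138.3]
0.04 [206.3 135.4]
cap [206.68954223 143.1930848 ]
123 [(153, 145, 135), (127, 119, 109), (126, 118, 107), (126, 118, 108), (101, 94, 85)]
124 [(154, 147, 135), (122, 116, 103), (126, 118, 107), (125, 118, 107), (93, 87, 79)]
125 [(160, 151, 139), (95, 88, 80), (127, 120, 109), (126, 119, 107), (87, 81, 73)]
126 [(140, 131, 123), (91, 85, 77), (123, 116, 105), (125, 119, 105), (115, 109, 100)]
127 [(137, 129, 120), (91, 86, 79), (125, 118, 108), (124, 116, 105), (188, 180, 171)]
128 [(124, 118, 110), (85, 81, 74), (123, 116, 105), (126, 119, 108), (195, 187, 179)]
129 [(133, 126, 120), (91, 84, 76), (126, 120, 106), (124, 115, 104), (194, 187, 179)]
130 [(202, 192, 184), (104, 98, 87), (124, 117, 106), (125, 118, 106), (195, 186, 179)]
131 [(207, 197, 190), (106, 98, 89), (126, 118, 107), (127, 120, 107), (198, 188, 180)]
132 [(205, 197, 189), (104, 95, 85), (124, 117, 106), (127, 118, 106), (197, 189, 180)]
133 [(206, 196, 189), (104, 98, 88)
[... 1377 characters left out ...]
, 196), (110, 104, 99), (118, 116, 112), (157, 154, 149), (148, 144, 138)]
150 [(211, 203, 195), (105, 100, 95), (118, 114, 110), (154, 153, 148), (147, 143, 137)]
151 [(212, 203, 196), (105, 98, 95), (113, 111, 108), (155, 151, 146), (147, 142, 137)]
152 [(210, 201, 194), (107, 101, 97), (114, 111, 108), (157, 152, 147), (156, 150, 146)]
153 [(212, 203, 196), (115, 109, 104), (116, 114, 108), (156, 153, 147), (169, 165, 160)]
154 [(219, 210, 205), (125, 121, 117), (120, 119, 114), (155, 153, 148), (161, 157, 151)]
155 [(235, 231, 231), (156, 152, 149), (126, 124, 119), (155, 152, 147), (155, 150, 146)]
156 [(204, 197, 199), (154, 152, 150), (126, 123, 119), (156, 152, 148), (154, 148, 144)]
```

Numerically confirmed: the finger ends at row 138, about 30 mm above the reported TCP. The cap top at row 142.5 matches the 0.150 height of a home logger. About 15 mm remain before contact.

Call:
drive_tool(steps=[[1,0,0,-2,0],[1,0,0,-2,0],[1,0,0,-2,0],[1,0,0,-2,0],[1,0,0,-1,0],[1,0,0,0,0]])

```text
clock: 23.1
position: [0.547, 0.2252, 0.1282]
ee_rot: [0.231, -3.133, 0.0]
force: [-0.1, 0.4, -0.4]
width: 0.002
gripper_force: 0.0
```

Call:
drive_tool(steps=[[1,0,0,-0.7,0],[1,0,0,-0.7,0],[1,0,0,-0.7,0],[1,0,0,0,0]])

```text
clock: 23.43
position: [0.5472, 0.2253, 0.1263]
ee_rot: [0.231, -3.133, 0.0]
force: [0.5, 0.1, 0.3]
width: 0.005
gripper_force: 0.0
```

Call:
drive_tool(steps=[[1,0,0,-0.7,0],[1,0,0,-0.7,0],[1,0,0,-0.7,0],[1,0,0,0,0]])

```text
clock: 23.77
position: [0.5471, 0.2253, 0.1242]
ee_rot: [0.231, -3.133, 0.0]
force: [0.8, -0.1, -0.1]
width: 0.005
gripper_force: 0.0
```

Call:
drive_tool(steps=[[1,0,0,-0.7,0],[1,0,0,-0.7,0],[1,0,0,0,0]])

```text
clock: 24.02
position: [0.5471, 0.2254, 0.1228]
ee_rot: [0.231, -3.133, 0.0]
force: [0.4, -0.2, 0.5]
width: 0.006
gripper_force: 0.0
```

Call:
drive_tool(steps=[[1,0,0,-0.7,0],[1,0,0,-0.7,0],[1,0,0,0,0]])

```text
clock: 24.27
position: [0.5471, 0.2253, 0.1214]
ee_rot: [0.231, -3.133, 0.0]
force: [0.3, -0.4, -0.7]
width: 0.004
gripper_force: 0.0
```

Call:
drive_tool(steps=[[1,0,0,-0.7,0],[1,0,0,-0.7,0],[1,0,0,0,0]])

```text
clock: 24.52
position: [0.5471, 0.2253, 0.12]
ee_rot: [0.231, -3.133, 0.0]
force: [-0.4, 0.0, 0.0]
width: 0.005
gripper_force: 0.0
```

Call:
drive_tool(steps=[[1,0,0,-0.7,0],[1,0,0,-0.7,0],[1,0,0,-0.7,0],[1,0,0,0,0]])

```text
clock: 24.85
position: [0.5475, 0.2254, 0.1187]
ee_rot: [-0.231, 3.132, 0.001]
force: [-3.1, -1.4, 5.5]
width: 0.004
gripper_force: 2.9
```

Call:
drive_tool(steps=[[1,0,0,-0.7,0],[1,0,0,-0.7,0],[1,0,0,0,0]])

```text
clock: 25.1
position: [0.548, 0.2256, 0.1185]
ee_rot: [-0.23, 3.131, 0.002]
force: [-4.4, -1.2, 16.2]
width: 0.003
gripper_force: 8.3
```

Run:
```python
from h import *
s=observe(); print(s['position'],s['force'])
e=cam('scene')
for r in range(132,152): print(r,[tuple(int(q) for q in e['image'][r,k]) for k in range(200,215,3)])
```

```text
[0.547978   0.22562859 0.11854456] [-4.44904853 -1.16048716 16.24397456]
132 [(206, 195, 188), (122, 114, 103), (127, 117, 106), (126, 119, 106), (116, 109, 102)]
133 [(208, 199, 191), (124, 117, 107), (124, 118, 107), (126, 119, 108), (118, 112, 105)]
134 [(207, 198, 192), (122, 116, 105), (124, 118, 105), (126, 120, 107), (117, 109, 101)]
135 [(208, 198, 190), (123, 115, 105), (125, 117, 107), (126, 120, 107), (117, 110, 101)]
136 [(207, 199, 192), (120, 115, 102), (124, 118, 107), (125, 118, 105), (117, 108, 101)]
137 [(204, 196, 189), (122, 116, 103), (125, 118, 105), (126, 120, 107), (117, 109, 101)]
138 [(206, 196, 188), (122, 113, 104), (126, 119, 108), (126, 119, 108), (118, 113, 102)]
139 [(207, 197, 192), (122, 114, 103), (126, 118, 108), (127, 119, 107), (129, 124, 115)]
140 [(213, 204, 196), (122, 115, 104), (127, 119, 107), (123, 117, 105), (191, 183, 174)]
141 [(211, 203, 196), (122, 114, 104), (123, 115, 103), (117, 108, 100), (196, 188, 179)]
142 [(211, 202, 194), (143, 136, 124), (122, 115, 103), (115, 97, 84), (208, 198, 190)]
143 [(210, 203, 194), (143, 120, 108), (123, 102, 88), (153, 75, 31), (192, 175, 167)]
144 [(214, 204, 197), (164, 111, 92), (150, 72, 31), (153, 62, 9), (123, 90, 77)]
145 [(212, 203, 195), (160, 112, 92), (149, 61, 4), (142, 57, 6), (119, 90, 76)]
146 [(211, 202, 195), (147, 114, 99), (137, 56, 8), (132, 56, 10), (182, 166, 159)]
147 [(212, 203, 195), (147, 140, 133), (115, 66, 42), (106, 70, 52), (124, 119, 114)]
148 [(212, 203, 196), (145, 142, 136), (108, 101, 98), (121, 114, 111), (129, 124, 119)]
149 [(211, 202, 194), (113, 106, 104), (115, 113, 110), (123, 121, 116), (127, 123, 118)]
150 [(212, 203, 196), (107, 102, 97), (109, 107, 103), (125, 124, 119), (128, 124, 120)]
151 [(214, 205, 198), (108, 103, 99), (109, 108, 102), (131, 128, 124), (145, 141, 136)]
```

The cap takes 16 N rigidly without sinking, so the logger is home and the fingertip offset is 31 mm. Now the toggle: its hinge is at about (0.4995, 0.181). I lift, move in front of it, and lower the shut fingers so the true tip is at about z 0.080.

Call:
drive_tool(steps=[[1,0,0,4,0],[1,0,0,10,0],[1,0,0,20,0],[1,0,0,20,0],[1,-4,-2,8,0],[1,-12,-6,2,0],[1,-18,-10,0,0],[1,-20,-12,0,0],[1,-20,-12,0,0],[1,-12,-7,0,0],[1,-4,-2,0,0],[1,0,0,0,0]])

```text
clock: 26.15
position: [0.4564, 0.174, 0.1809]
ee_rot: [-0.231, 3.133, 0.001]
force: [-0.2, 0.0, -0.3]
width: 0.007
gripper_force: 0.0
```

Run:
```python
from h import *
s=observe(); print(s['position'],s['force'],s['ee_rot'])
d=cam('wrist'); save(d,'w9.png'); print(proj(d,[.4866,.1793,.093]),proj(d,[.4995,.1812,.066]),proj(d,[.5477,.2259,.15]))
m=cv2.inRange(cv2.cvtColor(d['image'],cv2.COLOR_RGB2HSV),(3,140,40),(20,255,255))
for c in cv2.findContours(m,0,1)[0]:
    if cv2.contourArea(c)>60: print(cv2.boundingRect(c))
m=cv2.inRange(cv2.cvtColor(d['image'],cv2.COLOR_RGB2HSV),(170,120,80),(180,255,255)); print('red',[ (cv2.boundingRect(c),plane(d,*cv2.minAreaRect(c)[0],.062).round(4)) for c in cv2.findContours(m,0,1)[0] if len(c)>3])
```

```text
[0.45642329 0.17400602 0.18086505] [-0.16104351  0.04232406 -0.31918439] [-2.30535131e-01  3.13310288e+00  7.35862791e-04]
[257.53277192 215.57490224] [257.51521777 217.53163358] [298.75336666 308.44062132]
(74, 315, 296, 14)
(263, 256, 4, 50)
(249, 256, 5, 50)
red []
```

Call:
drive_tool(steps=[[1,0,0,-8,0],[1,0,0,-16,0],[1,0,0,-20,0],[1,0,0,-20,0],[1,0,0,-20,0],[1,0,0,-20,0],[1,0,0,-14,0],[1,0,0,-8,0],[1,0,0,-4,0],[1,0,0,-2,0],[1,0,0,0,0]])

```text
clock: 27.12
position: [0.4576, 0.1746, 0.0486]
ee_rot: [-0.231, 3.133, 0.0]
force: [-0.2, 0.0, 0.1]
width: 0.002
gripper_force: 0.0
```

Call:
drive_tool(steps=[[1,3,0.4,0,0],[1,3,0.4,0,0],[1,3,0.5,0,0],[1,3,0.5,0,0],[1,2,0.3,0,0],[1,0,0,0,0]])

```text
clock: 27.62
position: [0.4719, 0.1766, 0.0489]
ee_rot: [-0.231, 3.132, 0.0]
force: [-0.2, 0.8, -0.8]
width: 0.008
gripper_force: 0.0
```

Call:
drive_tool(steps=[[1,2,0.3,0,0],[1,2,0.3,0,0],[1,2,0.3,0,0],[1,2,0.3,0,0],[1,2,0.3,0,0]])

```text
clock: 28.03
position: [0.4811, 0.1779, 0.0486]
ee_rot: [0.231, -3.133, 0.0]
force: [-2.4, -0.3, 2.0]
width: 0.004
gripper_force: 1.6
```

Call:
drive_tool(steps=[[1,2,0.3,0,0],[1,2,0.3,0,0],[1,2,0.3,0,0]])

```text
clock: 28.28
position: [0.4872, 0.1787, 0.0485]
ee_rot: [0.231, -3.133, 0.0]
force: [-3.5, -1.6, 2.0]
width: 0.003
gripper_force: 2.4
```

Run:
```python
from h import *
s=observe(); print(s['position'],s['force'])
```

```text
[0.4872013  0.17869419 0.04853353] [-3.45171743 -1.61295011  2.00964726]
```

Call:
drive_tool(steps=[[1,2,0.3,0,0],[1,2,0.3,0,0],[1,0,0,0,0]])

```text
clock: 28.53
position: [0.4915, 0.1794, 0.0485]
ee_rot: [0.231, -3.133, 0.0]
force: [-2.5, -1.0, 1.0]
width: 0.005
gripper_force: 1.7
```

Call:
drive_tool(steps=[[1,1,0.1,0,0],[1,1,0.2,0,0],[1,0,0,0,0]])

```text
clock: 28.78
position: [0.493, 0.1797, 0.0484]
ee_rot: [0.231, -3.133, 0.0]
force: [-4.3, -1.3, -1.4]
width: 0.007
gripper_force: 2.1
```

Call:
drive_tool(steps=[[1,1,0.2,0,0],[1,0,0,0,0]])

```text
clock: 28.95
position: [0.4935, 0.1797, 0.0483]
ee_rot: [0.231, -3.132, 0.001]
force: [-4.3, -1.3, -1.3]
width: 0.006
gripper_force: 2.8
```

Call:
drive_tool(steps=[[1,1,0.1,0,0],[1,0,0,0,0]])

```text
clock: 29.12
position: [0.4937, 0.1797, 0.0482]
ee_rot: [0.231, -3.13, 0.001]
force: [-7.1, -1.8, 1.5]
width: 0.006
gripper_force: 4.3
```

The force rises and the motion stalls at the predicted stop. I push a touch more, then back off and retreat.

Call:
drive_tool(steps=[[1,1,0.1,0,0],[1,0.5,0.1,0,0],[1,0,0,0,0]])

```text
clock: 29.37
position: [0.4938, 0.1797, 0.0481]
ee_rot: [0.231, -3.128, 0.001]
force: [-11.7, -2.5, 4.5]
width: 0.001
gripper_force: 6.4
```

Call:
drive_tool(steps=[[1,-4,-0.6,0,0],[1,-10,-1.5,0,0],[1,-15,-2,0,0],[1,-10,-1.5,5,0],[1,-3,0,15,0],[1,0,0,20,0],[1,0,-5,25,0],[1,0,-15,25,0],[1,0,-25,25,0],[1,0,-25,15,0],[1,0,-25,5,0],[1,0,-25,0,0],[1,0,-20,0,0],[1,0,-10,0,0],[1,0,0,0,0]])

```text
clock: 30.62
position: [0.4549, 0.0228, 0.1843]
ee_rot: [-0.225, 3.132, 0.0]
force: [0.4, 0.3, -0.6]
width: 0.004
gripper_force: 0.0
```

Run:
```python
from h import *
s=observe(); print(s['position'],s['force'])
old=cv2.imread('pics/top0.png'); d=cam('top'); save(d,'topf.png'); new=cv2.cvtColor(d['image'],4)
for n,p in (('off',[.4866,.1793,.093]),('on',[.5124,.1831,.093])): print(n,proj(d,p).round(1))
for y in range(194,207): print(y,old[y,167:180].mean(1).astype(int) if 0 else old[y,167:180].mean(-1).astype(int),new[y,167:180].mean(-1).astype(int))
hsv=cv2.cvtColor(d['image'],cv2.COLOR_RGB2HSV)
for lo,hi in (((3,140,60),(20,255,255)),((100,120,60),(125,255,255))):
    n,l,st,c=cv2.connectedComponentsWithStats(cv2.inRange(hsv,lo,hi)); print([(c[i].round(1),st[i,4]) for i in range(1,n) if st[i,4]>25])
diff=cv2.absdiff(old,new).max(2)>40; n,l,st,c=cv2.connectedComponentsWithStats(diff.astype(np.uint8)); print('diff',[st[i] for i in range(1,n) if st[i,4]>15])
```

```text
[0.4548891  0.0227508  0.18428917] [ 0.36784356  0.29495171 -0.57211702]
off [172.2 203.3]
on [170.7 193.1]
194 [171 173 176 166 142 123 121 149 171 177 179 178 180] [191 191 166 112  63  50  51  50  48  52  51  52  48]
195 [174 178 177 164 137 117 121 147 167 173 179 180 181] [198 194 168 115  60  53  51  50  50  51  49  49  51]
196 [167 175 175 160 131 106 106 117 141 158 171 177 179] [200 192 166 113  61  47  50  49  48  48  51  52  51]
197 [161 173 173 158 121  90  85  97 110 131 154 173 177] [195 187 157 103  60  51  50  48  51  51  52  52  49]
198 [145 163 169 152 111  81  83  93 104 110 139 169 176] [187 176 145  95  58  51  52  48  51  51  49  50  51]
199 [130 146 154 136 101  80  79  93 105 104 125 162 178] [183 171 139  89  56  51  49  50  53  52  47  50  49]
200 [120 128 135 128  97  74  74  87 102 100 124 161 176] [185 174 143  92  55  51  50  52  50  50  52  50  53]
201 [118 120 124 118  94  76  73  80  95 106 137 166 179] [195 182 148  93  58  52  51  50  51  50  54  52  50]
202 [119 113 115 107  95  89  86  88 105 128 157 177 181] [201 187 153  97  59  52  50  49  53  
[... 674 characters left out ...]
1.2, 140. ]), np.int32(32)), (array([350.6, 218.8]), np.int32(137))]
diff [array([216, 107,  10,  15,  56], dtype=int32), array([183, 108,  16,  12, 114], dtype=int32), array([163, 114,  12,  13,  62], dtype=int32), array([  94,  118,   80,  129, 3903], dtype=int32), array([  163,   154,    97,   230, 12473], dtype=int32), array([259, 182,  16,  36, 437], dtype=int32), array([249, 189,   7,  27, 126], dtype=int32), array([302, 191,  11,  10,  87], dtype=int32), array([246, 197,   5,  22,  62], dtype=int32), array([314, 216,  14,  14, 141], dtype=int32), array([177, 235,   7,  14,  37], dtype=int32), array([163, 254,  11,  13,  70], dtype=int32), array([  0, 309,   8,  22,  96], dtype=int32)]
```

The arm hides the toggle from above, so I move aside and check again.

Call:
drive_tool(steps=[[1,-2,-15,2,0],[1,-2,-22,0,0],[1,-2,-22,0,0],[1,-2,-22,0,0],[1,-2,-22,0,0],[1,-2,-22,0,0],[1,0,-15,0,0],[1,0,-5,0,0],[1,0,0,0,0]])

```text
clock: 31.42
position: [0.4432, -0.12, 0.1856]
ee_rot: [-0.23, 3.133, 0.0]
force: [0.5, 0.7, 0.2]
width: 0.004
gripper_force: 0.0
```

Run:
```python
from h import *
old=cv2.imread('pics/top0.png'); d=cam('top'); save(d,'topf2.png'); new=cv2.cvtColor(d['image'],4)
for n,p in (('off',[.4866,.1793,.093]),('on',[.5124,.1831,.093]),('cap',[.5487,.2258,.15]),('base',[.4995,.1812,.066])): print(n,proj(d,p).round(1))
for y in range(188,208): print(y,old[y,167:180].mean(-1).astype(int),new[y,167:180].mean(-1).astype(int))
m=cv2.inRange(cv2.cvtColor(d['image'],cv2.COLOR_RGB2HSV),(3,140,60),(20,255,255))[:,:300]
n,l,st,c=cv2.connectedComponentsWithStats(m); print(c[1:],st[1:])
e=cam('scene'); o=cv2.imread('pics/scene0.png'); print([proj(e,p).round(1) for p in ([.4866,.1793,.093],[.5124,.1831,.093],[.4995,.1812,.066])])
cv2.imwrite('pics/sf.png',cv2.cvtColor(e['image'],4))
for y in range(158,176): print(y,o[y,184:206].mean(-1).astype(int),e['image'][y,184:206].mean(-1).astype(int))
```

```text
off [172.2 203.3]
on [170.7 193.1]
cap [148.1 176. ]
base [173.6 199.3]
188 [101 103 107 117 125 132 134 135 137 139 139 139 135] [114 116 115 112 126 142 151 155 156 157 156 152 144]
189 [129 134 138 143 144 142 133 131 131 130 129 127 128] [148 148 138 127 127 140 147 146 148 148 147 146 142]
190 [136 133 130 136 135 131 127 124 126 126 130 138 147] [153 149 137 117 110 114 122 134 140 142 146 154 166]
191 [129 128 128 129 128 133 135 141 148 150 153 157 168] [143 142 131 120 106 104 124 151 163 168 171 179 187]
192 [135 143 146 148 143 139 139 155 166 169 170 173 176] [155 158 150 136 122 110 129 166 185 191 193 194 197]
193 [158 164 167 162 153 131 127 151 170 176 179 178 178] [177 179 171 151 134 119 127 165 194 200 200 204 201]
194 [171 173 176 166 142 123 121 149 171 177 179 178 180] [192 191 181 158 141 123 130 165 193 201 201 202 202]
195 [174 178 177 164 137 117 121 147 167 173 179 180 181] [198 197 186 158 138 125 131 162 185 196 200 203 201]
196 [167 175 175 160 131 106 106 117 141 158 171 177 179] [199 197 187 163 139 127 126 135 157 179 195 200 203]
197 [161 173 173 158
[... 4087 characters left out ...]
7  87  94 110 128 136 176 152 168
 240 239 234 223] [245 251 252 252 248 219 177 159 142 139 151 162 191 188 204 249 252 249
 234 226 233 223]
173 [132 137 148 160 170 174 159 128 103 110 136 143 179 190 190 191 174 154
 189 223 243 215] [227 234 245 251 252 252 245 224 187 198 227 228 250 252 250 248 247 234
 211 226 246 207]
174 [128 129 131 133 141 158 168 171 147 174 187 186 192 194 190 169 183 182
 189 173 162 170] [225 227 231 234 243 250 252 252 248 251 253 253 253 253 252 233 215 214
 204 182 170 172]
175 [128 129 128 128 130 131 137 146 151 157 163 163 166 170 182 148 136 144
 119 120 172 246] [226 226 227 227 229 233 241 250 253 253 253 254 253 253 252 209 151 154
 127 127 178 248]
```

The toggle's dark streak now reaches the "on" position in the top view, and the old bright tip in the scene view is gone. The cap is where a home logger's cap belongs, and the blue logger is unmoved. I'm handing in.

```bash
python3 -c "
from cell import arm
print(arm.sign_off())"
```

```text
the job is handed in; nothing more can be done
None
```

I pressed the orange-capped logger into the probe well until it stopped rigidly, about 35.5 mm down a 36 mm pin. I then pushed the heater toggle to its "on" stop, left the blue-capped logger in the stand, and handed the job in at about 31 s. One deviation: pressing reached about 18 N at the collar stop, then 16 N on the cap to check it.

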